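# Lock a toner cartridge in its service cradle

### The job

The toner cartridge lies in the service cradle, ready to be worked on. With a finger, push the swinging steel strap round until it lies squarely across the cartridge against its stop, and only then push the raised cam lever with a finger right down onto the strap to lock it. Lift nothing, and leave the cartridge and the other things on the desk where they are.

Things in the scene. Friction and masses are not known exactly. Their poses are not given: they have to be found in the camera images.
- cradle: fixed cradle: grey base plate 260 x 260 x 12 mm on the table. Origin: centre of its underside; x along the cartridge (roughly away from the robot), y across it, z up. In this frame, mm: strap's post at (0, 95); latch post 44 (x) by 30 (y) at (0, -112), 98 tall, its two ears beside the lever reach 125 high and x = -21.5 and 21.5; stop upright at (18, -88), 100 tall
- strap_pivot (a point): point on the strap's vertical pivot axis, at half the strap's height (92 mm above the table); fixed to the cradle at (0, 95, 92) mm
- strap_mid (a point): centre of the strap's section (half its height and width), 100 mm from the pivot axis. The strap is a straight grey steel bar 24 wide and 24 tall, underside 80 and top 104 mm above the table, ending 185 mm from the pivot. Below it is a 13 mm gap to the cartridge; a pad, radius 14, hangs in it 95 mm from the pivot and cannot be felt
- strap (a joint): strap's angle about its vertical pivot, rad: 0 = closed, across the cartridge along the cradle's -y, against the stop; grows as it swings open towards the cradle's -x (1.57: along -x). Closes counter-clockwise seen from above, pushed on the side facing away from the latch. Starts 0.8 to 1.4. Friction 0.25 N m (2.5 N at strap_mid); stays where left, stops dead at 0
- lever_pivot (a point): point on the cam lever's level pivot axis (parallel to the cradle's x axis) between the ears of the latch post; fixed to the cradle at (0, -112, 113) mm
- lever_grip (a point): centre of the outer face of the lever's black grip, the face to push: 65 mm from the lever's pivot along the lever, 6 mm off its centre line. Grip 28 wide, 40 long, 12 thick; the lever ends 85 mm from its pivot. Lever down: this face is its top, 119 mm above the table. Lever up: it looks outwards (the cradle's -y), away from the cartridge
- lever (a joint): cam lever's angle above level, rad: 0 = fully down, lying on the strap and pointing to the cradle's +y; grows as it is raised (1.57: straight up over the latch post). Starts 1.1 to 1.4. Friction 0.35 N m (5.5 N at the grip); stays where left, stops dead at 0
- cartridge: loose black toner cartridge, 215 x 82 x 55 mm, 0.6 to 1 kg, lying in the cradle between low rails, its top 67 mm above the table. Origin: centre of its underside, 12 mm above the table; x along its length
- duster: bystander: aerosol can, diameter 52, 190 tall, standing on the table beyond the latch side of the cradle (-y). Origin: centre of its underside
- cleaner: bystander: white plastic bottle, diameter 56, 140 tall, on the table at the cradle's far side (+x, +y). Origin: centre of its underside
- screw_jar: bystander: small glass jar, diameter 52, 55 tall, on the table just in front (-x) of the cradle. Origin: centre of its underside
- mug: bystander: mug, diameter 80, 90 tall, with a handle, on the table beyond the hinge side (+y). Origin: centre of its underside
- screwdriver: bystander: screwdriver lying flat on the table beyond the latch side (-y)
- brush: bystander: brush lying flat on the table beyond the hinge side (+y)
- gear: bystander: small white plastic gear, diameter 36, 18 tall, standing on the cradle's base plate in its +x, +y corner. Origin: centre of its underside
There are look-alikes about, which are no part of the job. There is more than one size of the cartridge; the job needs the largest.

How it is judged:
By the outcome, as a careful person would: the job done as asked, in the order asked, and still so for the second after the job is handed in, with the robot touching nothing.
It also fails if it takes over 54 s, if anything falls off the work surface, if the arm or the gripper's body presses on something with over 40 N, if the wrist force passes 120 N, or if a joint passes its speed limit or range.

### The arm

A 6-joint arm with a two-finger parallel gripper is mounted at the origin on the work surface. World frame = base frame: x ahead of the robot, y to its left, z up, the work surface at z = 0. Lengths are in m, angles in rad, forces in N, time in s.
With the tool pointing down it reaches from about 0.35 to 0.85 m from the base axis. Payload 8.1 kg.
Tool frame: the origin (TCP) lies at the centre of the arm's flange, where the gripper is bolted on; the fingertips stand 186 mm ahead of it and the grasp point (between the pads) lies 167 mm ahead of it; z points along the fingers, y is the direction in which the jaws open and shut (so a half turn about z gives the same grasp; the last joint's range is limited). The gripper opens to 93 mm and grips with 3 to 60 N. Pads are 15 mm wide; open, the fingers measure 128 mm over their backs; the gripper's body (75 mm by 188 mm) begins 65 mm behind the grasp point.
Start: joints at [-1.434, 0.13, 1.488, -0, 1.523, -0.085], TCP at [0.132, -0.585, 0.405] pointing down, gripper open.
Joint ranges: [-2.96, 2.96], [-0.89, 2.26], [0.02, 2.5], [-1.34, 4.48], [0, 2.73], [-2.66, 2.66]. Speed limits (rad/s): [2.39, 2.39, 2.79, 3.14, 3.14, 3.14].

### API

Orientations are given as a rotation vector (axis times angle).
In Python, from plant import robot, viewer, order gives the robot as it stands.
- The arm moves only by the tool apply_moves, never from a script. Its argument "deltas" is a list of rows, each a list of 3 entries, a list of its own where there are three numbers: the finger opening in mm, from 0 to 93, then the shift along the tool's x, y, z in mm, then the turn about the tool's z in rad. In form: [[grip, [dx, dy, dz], yaw], ...]. A call has 1 to 5 rows; each row shifts and turns the commanded pose from where the row before left it, along the tool's axes as they then stand; what a row does not reach is not made up. A row lasts 1/8 s, in which the tool goes at most 62.5 mm and 10.7 degrees, less where a joint would pass 70% of its speed; a pose out of reach is approached as far as the arm can. A call is refused whole if a number of a shift passes 62.5 or a number of a turn 0.188, either way. A call with a gripper value outside its range is refused whole. The fingers move at their own pace and stop on an object; "grip_force" is the grip in N (left out, the last holds). Time passes only in rows, so rows that do not move let the fingers close. It gives the time, the measured TCP pose, the force and the opening at its end, in the units of the state.
- robot.read_state(): the state, without advancing time (a new reading comes with each control period).
- viewer.read_camera(name): name is "side" or "top" or "wrist"; returns the picture (480x640x3 uint8, blue, green, red); there is no depth.
- viewer.get_calibration(name): a dict with "fx", "fy", "cx", "cy" (pixels), "R" (3x3) and "t" (3): a world point X has camera coordinates R X + t. Camera axes: x right, y down, z forward; pixel columns grow to the right and rows downward; lengths in m; the calibration is good to about 2 mm. A picture is of the moment at which its call begins: read the wrist's pose just before it. get_calibration takes no time and is no camera call; for the wrist camera it gives the pose at the moment of the call.
- order.close_job(): hands the job in, once; it reports no verdict.
The state is a dict: "t": time; "q": joint angles; "dq": joint speeds; "joint_torque": joint torques, N m; "tool_pos": TCP position; "orientation": TCP orientation; "force": force on the tool from outside, world axes, zero at the start; "wrist_torque": the same for the moment, N m; "opening": finger opening in m.
Only numpy, scipy, OpenCV 4.12 (cv2) and the standard library are available. Lean on these libraries where they do the work, as an engineer would, in place of code of your own. Each camera call takes 0.05 s, during which the arm holds its last target. There are 200 camera calls.

## Working session

There is one attempt and no reset: what is moved stays moved. The work goes in short steps, Python scripts to look and compute and a tool call to move; the robot and the scene stay as the last step left them, time stands still between calls to the robot, and variables do not carry over. Pictures are saved under pics/ and viewed, about 8 in all and at most 12, crops included, and the job is handed in when it is done.

Besides the shell and the picture viewer there is one more tool, called after "Request:" by a JSON object that holds its "op" and its "data", one argument or row to a line. apply_moves: Moves the arm, as the interface text tells. Its arguments: {"type":"object","properties":{"deltas":{"type":"array"},"grip_force":{"type":"number"}},"required":["deltas"]}

```bash
mkdir -p pics; ls; python3 - <<'E'
from plant import robot, viewer, order
import cv2, numpy as np
s=robot.read_state(); print({k:np.round(v,3).tolist() for k,v in s.items()})
for n in ["top","side"]:
    c=viewer.get_calibration(n); print(n,{k:np.round(v,4).tolist() for k,v in c.items()})
    cv2.imwrite(f"pics/{n}0.png",viewer.read_camera(n))
E
```

```text
pics
{'t': 0.0, 'q': [-1.434, 0.131, 1.489, -0.0, 1.523, -0.085], 'dq': [-0.0, -0.001, -0.001, 0.0, -0.0, -0.0], 'joint_torque': [0.002, -55.985, -49.175, 0.077, 0.036, -0.0], 'tool_pos': [0.132, -0.585, 0.404], 'orientation': [-3.12, -0.347, 0.0], 'force': [-0.49, -0.393, 0.204], 'wrist_torque': [-0.018, 0.009, -0.065], 'opening': 0.093}
top {'fx': 618.5395, 'fy': 618.5395, 'cx': 321.7288, 'cy': 236.9932, 'R': [[-0.0026, -1.0, -0.007], [-0.9824, 0.0039, -0.1867], [0.1867, 0.0064, -0.9824]], 't': [0.0568, 0.5788, 1.2439]}
side {'fx': 595.0116, 'fy': 595.0116, 'cx': 314.0161, 'cy': 240.8899, 'R': [[-0.8505, -0.5259, -0.008], [-0.3813, 0.627, -0.6793], [0.3623, -0.5747, -0.7338]], 't': [0.478, 0.2562, 1.3752]}
```

View pics/top0.png

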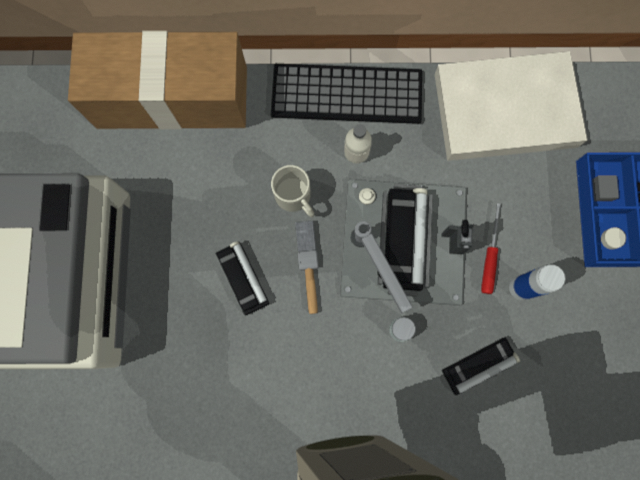

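View pics/side0.png

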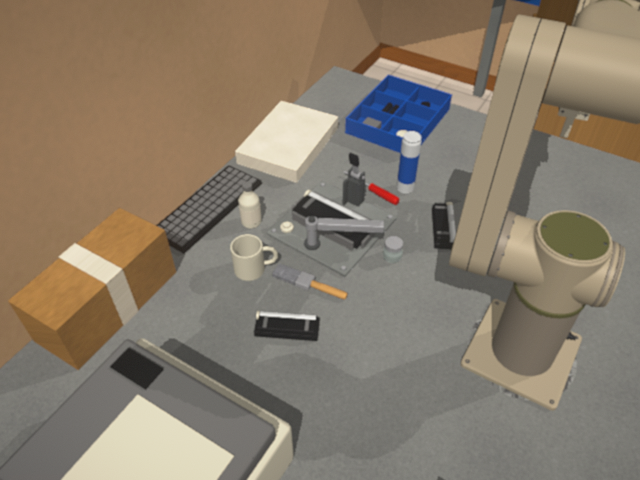

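The top view shows the cradle plate with corners near (348,180), (466,187), (463,303) and (341,296). The strap runs from its post (363,233) to its tip (408,308), and the lever is at (465,228). There are three cartridges, at (406,240), (242,277) and (480,365). The one in the cradle at (406,240) is the largest and the one to work on. I'll confirm that in an enlarged crop.

```bash
python3 - <<'E'
import cv2, numpy as np
t=cv2.imread("pics/top0.png")[165:345,325:505]; s=cv2.imread("pics/side0.png")[140:280,255:415]
a=cv2.resize(t,(400*1,400),interpolation=cv2.INTER_CUBIC)
t=cv2.resize(t,(450,450),interpolation=cv2.INTER_CUBIC); s=cv2.resize(s,(343,300),interpolation=cv2.INTER_CUBIC)
o=np.zeros((450,800,3),np.uint8); o[:,:450]=t; o[:300,455:798]=s; cv2.imwrite("pics/crop1.png",o)
E
```

```text
(no output)
```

View pics/crop1.png

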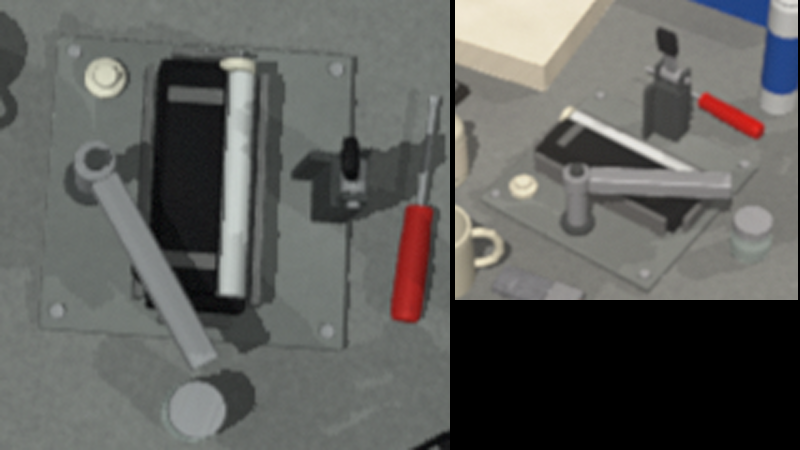

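The crop shows the largest cartridge in the cradle. The strap is open, with its tip at crop (204,362), and the lever is raised, with its black grip at crop (349,155). Next I'll fit the poses from both views.

```bash
cat > h.py <<'E'
import numpy as np, cv2
from scipy.optimize import least_squares
from plant import robot, viewer, order
C={n:viewer.get_calibration(n) for n in("top","side")}
def proj(n,X,c=None):
    c=c or C[n]; p=np.atleast_2d(X)@np.array(c["R"]).T+c["t"]
    return np.c_[c["fx"]*p[:,0]/p[:,2]+c["cx"],c["fy"]*p[:,1]/p[:,2]+c["cy"]]
def ray(n,uv,z,c=None):
    c=c or C[n]; R=np.array(c["R"]); o=-R.T@c["t"]; d=R.T@[(uv[0]-c["cx"])/c["fx"],(uv[1]-c["cy"])/c["fy"],1]
    return o+d*(z-o[2])/d[2]
def T(p,L):  # cradle pose (x,y,yaw[,z]) , local m
    L=np.atleast_2d(L); c,s=np.cos(p[2]),np.sin(p[2])
    return np.c_[p[0]+c*L[:,0]-s*L[:,1],p[1]+s*L[:,0]+c*L[:,1],L[:,2]]
E
python3 - <<'E'
from h import *
tc=lambda u,v:(325+u/2.5,165+v/2.5); sc=lambda u,v:(255+(u-455)/2.144,140+v/2.144)
h=.13
Lt=np.array([[h,h,.012],[h,-h,.012],[-h,-h,.012],[-h,h,.012]])
ut=np.array([tc(60,37),tc(355,55),tc(345,348),tc(41,327)])
Ls=np.array([[-h,h,.012],[-h,-h,.012],[h,h,.012]]); us=np.array([sc(650,290),sc(757,165),sc(485,197)])
f=lambda p:np.r_[(proj("top",T(p,Lt)+[0,0,p[3]])-ut).ravel(),(proj("side",T(p,Ls)+[0,0,p[3]])-us).ravel()]
r=least_squares(f,[.6,-.1,0,0],loss="soft_l1"); p=r.x; print(p,np.round(f(p),1))
f3=lambda q:f(np.r_[q,0]); q=least_squares(f3,p[:3],loss="soft_l1").x; print("z=0 fit",q,np.round(f3(q),1)); np.save("cradle.npy",q)
inv=lambda X:np.array([[np.cos(q[2]),np.sin(q[2])],[-np.sin(q[2]),np.cos(q[2])]])@(np.array(X)[:2]-q[:2])
print("post expected top px",proj("top",T(q,[0,.095,.104])),tc(95,162),"side",proj("side",T(q,[0,.095,.104])),sc(577,172))
tip=inv(ray("top",tc(204,362),.104)); print("tip local",tip, "angle",np.arctan2(-tip[0],.095-tip[1]), np.hypot(tip[0],tip[1]-.095))
# tip triangulated with side (tip near (730,178) crop)
def tri(a,b):
    g=lambda X:np.r_[(proj("top",X)-a).ravel(),(proj("side",X)-b).ravel()]
    s=least_squares(g,[.6,-.1,.1]); return s.x,np.round(s.fun,1)
X,e=tri(tc(204,362),sc(730,178)); print("tip tri",X,e,inv(X))
X,e=tri(tc(349,145),sc(667,36)); print("lever tip tri",X,e,inv(X))
for a in(1.1,1.25,1.4):
    print(a,[np.round(proj(n,T(q,[0,-.112+.085*np.cos(a),.113+.085*np.sin(a)]))[0]) for n in("top","side")],tc(349,145),sc(667,36))
for n,uv,z in[("jar",tc(197,408),.055),("duster",(551,277),.19),("sdriver handle",tc(412,262),.012),("sd tip",tc(434,100),.005),("gear",tc(106,77),.03),("mug",(291,183),.09),("cleaner",(358,132),.14)]:
    X=ray("top",uv,z); print(n,X,inv(X))
E
```

```text
[ 0.57988706 -0.12667227 -0.0725168  -0.01031264] [ 0.3 -0.3 -0.6  0.2  0.2  0.3  0.5  0.3 -0.7 -0.4  0.9 -0.2 -2.3  0.6]
z=0 fit [ 0.57758245 -0.12445424 -0.07260337] [-0.5 -0.6 -0.5 -0.   0.2  1.  -0.5  1.  -0.2 -2.   1.6 -2.  -2.3 -1.2]
post expected top px [[363.41584783 229.60791094]] (363.0, 229.8) side [[312.31845494 219.09764031]] (311.9029850746269, 220.22388059701493)
tip local [-0.15527805  0.00080171] angle 1.0255068329094668 0.18161659860075227
tip tri [ 0.42286432 -0.11251494  0.1029814 ] [-0. -0.  0.  0.] [-0.1551766   0.00068465]
lever tip tri [ 0.57789417 -0.21794054  0.1813014 ] [ 0.6  1.5 -2.3 -0.4] [ 0.00709236 -0.09321741]
1.1 [array([455., 227.]), array([350., 159.])] (464.6, 223.0) (353.88059701492534, 156.7910447761194)
1.25 [array([462., 227.]), array([352., 155.])] (464.6, 223.0) (353.88059701492534, 156.7910447761194)
1.4 [array([469., 227.]), array([355., 152.])] (464.6, 223.0) (353.88059701492534, 156.7910447761194)
jar [ 0.3888692  -0.11198548  0.055     ] [-0.18912057 -0.00125328]
duster [ 0.47627929 -0.36973228  0.19      ] [-0.08324391 -0.25198036]
sdriver handle [ 0.51407565 -0.30495466  0.012     ] [-0.05024607 -0.18463166]
sd tip [ 0.65849121 -0.33377704  0.005     ] [ 0.0958798  -0.20290226]
gear [ 0.6741254  -0.04407617  0.03      ] [0.09045802 0.0871695 ]
mug [0.68664988 0.11823844 0.09      ] [0.09117526 0.24996502]
cleaner [ 0.7787448  -0.01956789  0.14      ] [0.19302398 0.11920227]
```

```bash
cat >> h.py <<'E'
from scipy.spatial.transform import Rotation as Ro
q=np.load("cradle.npy")
def where():
    s=robot.read_state(); R=Ro.from_rotvec(s["orientation"]).as_matrix(); tip=np.array(s["tool_pos"])+R@[0,0,.186]
    c,n=np.cos(q[2]),np.sin(q[2]); d=tip[:2]-q[:2]; L=np.array([c*d[0]+n*d[1],-n*d[0]+c*d[1],tip[2]])
    phi=np.arctan2(R[1,0],R[0,0]); return s,R,tip,L,phi
def goto(L,phil):  # finger tip to local L, tool x at angle phil in cradle frame: total tool-frame shift mm, yaw
    s,R,tip,Lc,phi=where()
    print("t %.2f tip local mm"%s["t"],np.round(Lc*1e3,1),"phi local %.3f"%(phi-q[2]),"tilt",np.round(R[2,:],3),"F",np.round(s["force"],1))
    print("shift mm (present axes)",np.round(R.T@(T(q,L)[0]-tip)*1e3,1),"yaw %.3f"%-(phil-(phi-q[2])))
def strapfinger(th,gap,z,r=.1):
    u=np.array([-np.sin(th),-np.cos(th)]); n=np.array([np.cos(th),-np.sin(th)])
    return np.r_[[0,.095]+r*u-n*(.0295+gap),z], np.pi/2-th
E
python3 - <<'E'
from h import *
goto(*strapfinger(1.03,.03,.24)); goto(*strapfinger(1.03,.03,.089)); print(strapfinger(1.03,.03,.09))
E
```

```text
t 0.10 tip local mm [-411.1 -491.4  217.8] phi local 0.294 tilt [ 0.    -0.002 -1.   ] F [ 0.3  0.3 -0.3]
shift mm (present axes) [ 452.1 -475.3  -21.4] yaw -0.246
t 0.10 tip local mm [-411.1 -491.4  217.8] phi local 0.294 tilt [ 0.    -0.002 -1.   ] F [ 0.3  0.3 -0.3]
shift mm (present axes) [ 452.  -475.   129.6] yaw -0.246
(array([-0.11636162,  0.09452741,  0.09      ]), 0.5407963267948965)
```

Request:
{"op": "apply_moves", "data": {
  "deltas": [
    [0, [20, -20, -20], 0],
    [0, [40, -40, 0], 0],
    [0, [40, -40, 0], 0],
    [0, [40, -40, 0], 0],
    [0, [40, -40, 0], 0]
  ],
  "grip_force": 20
}}

```text
t: 0.72
tool_pos: [0.2685, -0.3684, 0.4243]
orientation: [-3.122, -0.347, 0.0]
force: [0.7, -0.4, 0.9]
opening: 0.0474
```

Request:
{"op": "apply_moves", "data": {
  "deltas": [
    [0, [40, -40, 0], 0],
    [0, [40, -40, 0], 0],
    [0, [40, -40, 0], 0],
    [0, [40, -40, 0], 0],
    [0, [40, -40, 0], 0]
  ]
}}

```text
t: 1.35
tool_pos: [0.4196, -0.1292, 0.4246]
orientation: [3.122, 0.348, 0.0]
force: [1.0, -0.5, 0.8]
opening: 0.0015
```

Request:
{"op": "apply_moves", "data": {
  "deltas": [
    [0, [40, -45, 0], 0],
    [0, [20, -30, 0], 0],
    [0, [10, -20, 0], -0.12],
    [0, [0, 0, 0], -0.12],
    [0, [0, 0, 0], 0]
  ]
}}

```text
t: 1.98
tool_pos: [0.4664, -0.0226, 0.4243]
orientation: [-3.058, -0.719, 0.001]
force: [-0.3, 0.5, -0.8]
opening: 0.0007
```

```bash
python3 - <<'E'
from h import *
goto(*strapfinger(1.03,.03,.089)); print(robot.read_state()["opening"])
cv2.imwrite("pics/w1.png",viewer.read_camera("wrist"))
c=viewer.get_calibration("wrist")
for L in([0,.095,.104],[-.155,.001,.104],[-.13,.13,.012]): print(np.round(proj("",T(q,L),c)))
E
```

```text
t 1.98 tip local mm [-118.4   93.5  238.3] phi local 0.534 tilt [-0.001 -0.    -1.   ] F [-0.3  0.5 -0.8]
shift mm (present axes) [  2.4   0.2 149.3] yaw -0.006
0.0007193836572615058
[[390. 101.]]
[[382. 296.]]
[[289. 193.]]
```

View pics/w1.png

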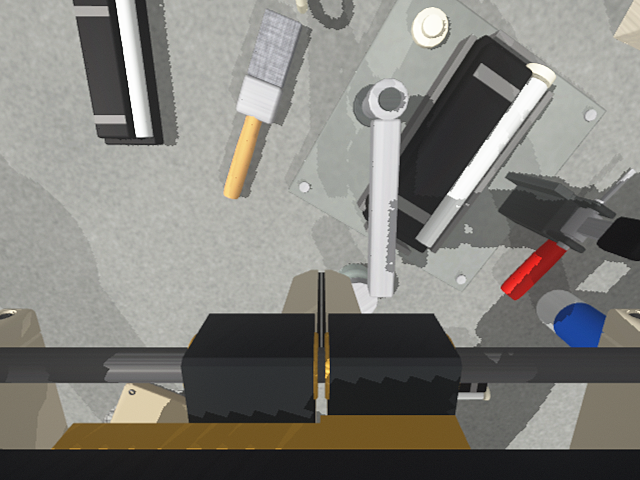

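The wrist view shows the post at (388,99) and the strap tip at (382,296), both within about 2 px of the predictions. The fingers are on the pushing side and parallel to the strap, so I'll descend.

Request:
{"op": "apply_moves", "data": {
  "deltas": [
    [0, [2, 0, 40], 0],
    [0, [0, 0, 50], 0],
    [0, [0, 0, 40], 0],
    [0, [0, 0, 19], 0],
    [0, [0, 0, 0], 0]
  ]
}}

```text
t: 2.65
tool_pos: [0.4673, -0.0224, 0.2739]
orientation: [-3.058, -0.714, 0.006]
force: [0.6, 0.6, 0.6]
opening: 0.0005
```

Request:
{"op": "apply_moves", "data": {
  "deltas": [
    [0, [0, 8, 0], 0],
    [0, [0, 8, 0], 0],
    [0, [0, 6, 0], 0],
    [0, [0, 4, 0], 0],
    [0, [0, 4, 0], 0]
  ]
}}

```text
t: 3.28
tool_pos: [0.4818, -0.0492, 0.2758]
orientation: [3.058, 0.719, 0.0]
force: [0.8, -0.2, -0.2]
opening: 0.0003
```

```bash
python3 - <<'E'
from h import *
goto(*strapfinger(1.03,0,.089))
E
```

```text
t 3.27 tip local mm [-101.    68.1   89.8] phi local 0.534 tilt [ 0.  0. -1.] F [ 0.8 -0.2 -0.2]
shift mm (present axes) [ 0.4 -0.6  0.8] yaw -0.007
```

Request:
{"op": "apply_moves", "data": {
  "deltas": [
    [0, [-2.5, 10, 0], -0.1],
    [0, [-2.5, 10, 0], -0.1],
    [0, [-2.5, 10, 0], -0.1],
    [0, [-2.5, 10, 0], -0.1],
    [0, [0, 0, 0], 0]
  ]
}}

```text
t: 3.9
tool_pos: [0.4965, -0.0875, 0.2756]
orientation: [-2.855, -1.311, 0.0]
force: [0.7, 0.3, 0.3]
opening: 0.0005
```

```bash
python3 - <<'E'
from h import *
goto(*strapfinger(.63,0,.089))
cv2.imwrite("pics/t2.png",cv2.resize(viewer.read_camera("top")[165:345,325:505],(600,600),interpolation=cv2.INTER_CUBIC))
E
```

```text
t 3.90 tip local mm [-83.6  31.   89.6] phi local 0.933 tilt [-0. -0. -1.] F [0.7 0.3 0.3]
shift mm (present axes) [1.  0.4 0.6] yaw -0.007
```

View pics/t2.png

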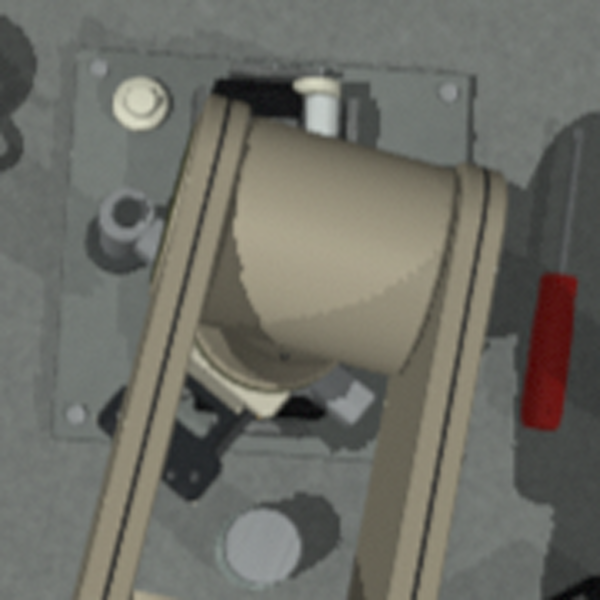

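The strap tip has moved from about (272,483) to (350,400) in this scale, so the strap is following the finger. I'll continue the arc.

Request:
{"op": "apply_moves", "data": {
  "deltas": [
    [0, [-2, 10, 0], -0.1],
    [0, [-2.5, 10, 0], -0.1],
    [0, [-2.5, 10, 0], -0.1],
    [0, [-2.5, 10, 0], -0.1],
    [0, [0, 0, 0], 0]
  ]
}}

```text
t: 4.58
tool_pos: [0.5251, -0.1162, 0.2756]
orientation: [-2.539, -1.85, 0.0]
force: [0.9, 0.4, -0.1]
opening: 0.0005
```

Request:
{"op": "apply_moves", "data": {
  "deltas": [
    [0, [-2.5, 10, 0], -0.1],
    [0, [-1, 5, 0], -0.05],
    [0, [-1, 3, 0], -0.03],
    [0, [0, 2, 0], -0.02],
    [0, [0, 0, 0], 0]
  ]
}}

```text
t: 5.2
tool_pos: [0.5432, -0.1254, 0.2756]
orientation: [-2.34, -2.096, 0.0]
force: [-2.7, -0.9, -1.4]
opening: 0.0007
```

```bash
python3 - <<'E'
from h import *
goto(*strapfinger(0,0,.089))
E
```

```text
t 5.20 tip local mm [-34.3  -3.4  89.6] phi local 1.533 tilt [-0. -0. -1.] F [-2.7 -0.9 -1.4]
shift mm (present axes) [-1.4  4.8  0.6] yaw -0.037
```

Pushing on in small steps until the force shows the stop.

Request:
{"op": "apply_moves", "data": {
  "deltas": [
    [0, [-1, 2, 0], -0.02],
    [0, [0, 2, 0], -0.017],
    [0, [0, 0, 0], 0]
  ]
}}

```text
t: 5.58
tool_pos: [0.5474, -0.1269, 0.2757]
orientation: [2.3, 2.14, 0.0]
force: [-2.8, -1.0, -0.6]
opening: 0.0002
```

Request:
{"op": "apply_moves", "data": {
  "deltas": [
    [0, [0, 1, 0], 0],
    [0, [0, 1, 0], 0],
    [0, [0, 0, 0], 0]
  ]
}}

```text
t: 5.95
tool_pos: [0.5493, -0.127, 0.2758]
orientation: [2.3, 2.14, 0.0]
force: [-1.9, -0.6, -0.1]
opening: 0.0002
```

Request:
{"op": "apply_moves", "data": {
  "deltas": [
    [0, [0, 1, 0], 0],
    [0, [0, 1, 0], 0],
    [0, [0, 0, 0], 0]
  ]
}}

```text
t: 6.32
tool_pos: [0.5507, -0.1272, 0.2757]
orientation: [-2.299, -2.139, 0.002]
force: [-7.4, -0.7, 3.9]
opening: 0.0001
```

Request:
{"op": "apply_moves", "data": {
  "deltas": [
    [0, [0, 1, 0], 0],
    [0, [0, 0, 0], 0]
  ]
}}

```text
t: 6.58
tool_pos: [0.5512, -0.1273, 0.2757]
orientation: [-2.298, -2.138, 0.004]
force: [-13.3, -0.5, 6.6]
opening: 0.0001
```

Request:
{"op": "apply_moves", "data": {
  "deltas": [
    [0, [0, 1, 0], 0],
    [0, [0, 0, 0], 0]
  ]
}}

```text
t: 6.82
tool_pos: [0.5516, -0.1273, 0.2757]
orientation: [-2.297, -2.137, 0.006]
force: [-18.1, -0.5, 10.5]
opening: 0.0005
```

The force climbs steeply, so the strap is on its stop. I'll back off, rise and verify with the camera.

Request:
{"op": "apply_moves", "data": {
  "deltas": [
    [0, [0, -10, 0], 0],
    [0, [0, -20, 0], 0],
    [0, [0, 0, -50], 0],
    [0, [0, 0, -60], 0],
    [0, [0, -20, -50], 0]
  ]
}}

```text
t: 7.45
tool_pos: [0.5037, -0.1234, 0.4387]
orientation: [2.297, 2.139, 0.004]
force: [0.7, -0.6, 0.4]
opening: 0.0005
```

Request:
{"op": "apply_moves", "data": {
  "deltas": [
    [0, [0, -40, 0], 0],
    [0, [0, -40, 0], 0],
    [0, [0, 0, 0], 0]
  ]
}}

```text
t: 7.82
tool_pos: [0.4221, -0.1175, 0.4364]
orientation: [2.299, 2.138, 0.002]
force: [0.8, 0.1, 0.0]
opening: 0.0009
```

```bash
python3 - <<'E'
from h import *
goto([0,-.14,.24],np.pi/2)
w=viewer.read_camera("wrist"); c=viewer.get_calibration("wrist"); s=viewer.read_camera("side")
cv2.imwrite("pics/w3r.png",w); cv2.imwrite("pics/s3r.png",s)
o=np.zeros((480,800,3),np.uint8); o[:360,:480]=cv2.resize(w,(480,360)); o[:280,480:]=cv2.resize(s[140:280,255:415],(320,280),interpolation=cv2.INTER_CUBIC); cv2.imwrite("pics/c3.png",o)
for L in([0,.095,.104],[0,-.09,.104],[-.012,-.09,.104],[.018,-.088,.1],[0,-.112,.113]): print(np.round(proj("",T(q,L),c)*.75),(proj("side",T(q,L))-[255,140])*2+[480,0])
for a in(1.1,1.25,1.4):print(a,np.round(proj("",T(q,[0,-.112+.085*np.cos(a),.113+.085*np.sin(a)]),c)*.75))
E
```

```text
t 7.83 tip local mm [-155.1   -4.4  250.4] phi local 1.571 tilt [-0.     0.003 -1.   ] F [0.8 0.1 0. ]
shift mm (present axes) [-135.6  155.    10.9] yaw 0.000
[[372.  80.]] [[594.63690988 158.19528062]]
[[352. 222.]] [[674.07355677  80.11991584]]
[[343. 222.]] [[681.42345488  83.50139968]]
[[364. 220.]] [[662.22850111  78.07019369]]
[[353. 240.]] [[683.15871338  66.49757122]]
1.1 [[389. 247.]]
1.25 [[389. 260.]]
1.4 [[389. 272.]]
```

View pics/c3.png

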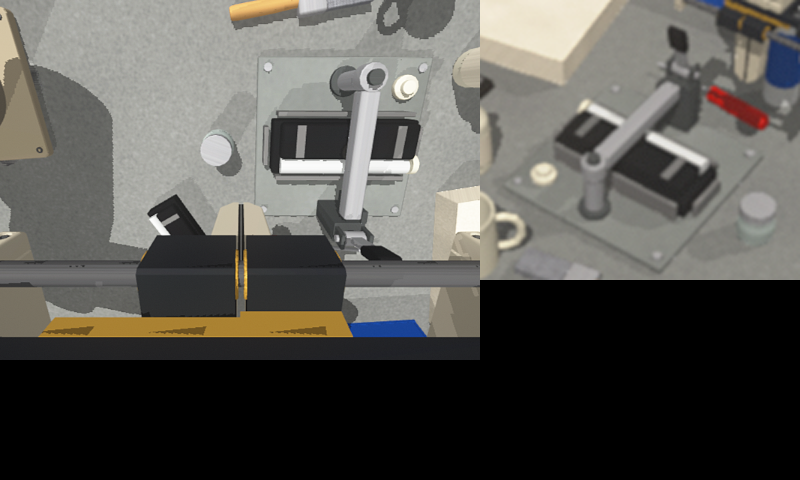

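The strap end is at (352,218) against a predicted (352,222), and the bar lies squarely across the cartridge. The jar, gear and cartridge are undisturbed, and the lever is still raised at about 1.2 rad near (385,255). Next I'll move outside the lever.

Request:
{"op": "apply_moves", "data": {
  "deltas": [
    [0, [-30, 20, 0], 0],
    [0, [-40, 30, 0], 0],
    [0, [-40, 35, 0], 0],
    [0, [-25, 40, 0], 0],
    [0, [0, 30, 0], 0]
  ]
}}

```text
t: 8.55
tool_pos: [0.5705, -0.2659, 0.4344]
orientation: [-2.302, -2.138, 0.0]
force: [0.0, 0.1, 0.6]
opening: 0.0005
```

Request:
{"op": "apply_moves", "data": {
  "deltas": [
    [0, [0, 0, 30], 0],
    [0, [0, 0, 30], 0],
    [0, [0, 0, 18], 0],
    [0, [0, 0, 0], 0]
  ]
}}

```text
t: 9.05
tool_pos: [0.5685, -0.2635, 0.3556]
orientation: [-2.297, -2.138, 0.001]
force: [-0.2, -0.3, 0.8]
opening: 0.0007
```

```bash
python3 - <<'E'
from h import *
goto([0,-.108,.172],np.pi/2)
E
```

```text
t 9.05 tip local mm [   0.5 -139.   169.6] phi local 1.572 tilt [ 0.002 -0.003 -1.   ] F [-0.2 -0.3  0.8]
shift mm (present axes) [31.  -0.4 -2.3] yaw 0.001
```

Request:
{"op": "apply_moves", "data": {
  "deltas": [
    [0, [10, 0, -6], 0],
    [0, [10, 0, 0], 0],
    [0, [8, 0, 0], 0],
    [0, [5, 0, 0], 0],
    [0, [5, 0, 0], 0]
  ]
}}

```text
t: 9.68
tool_pos: [0.5711, -0.2262, 0.3639]
orientation: [2.299, 2.138, -0.002]
force: [0.6, -6.2, -2.3]
opening: 0.0002
```

Request:
{"op": "apply_moves", "data": {
  "deltas": [
    [0, [6, 0, 2], 0],
    [0, [6, 0, 3], 0],
    [0, [5.5, 0, 3], 0],
    [0, [5.5, 0, 4], 0],
    [0, [0, 0, 0], 0]
  ]
}}

```text
t: 10.3
tool_pos: [0.5731, -0.2021, 0.3519]
orientation: [2.299, 2.141, 0.002]
force: [-0.2, -0.8, 3.9]
opening: 0.0007
```

Request:
{"op": "apply_moves", "data": {
  "deltas": [
    [0, [4.5, 0, 4.5], 0],
    [0, [4.5, 0, 4.5], 0],
    [0, [3.7, 0, 5.5], 0],
    [0, [3.7, 0, 5.5], 0],
    [0, [0, 0, 0], 0]
  ]
}}

```text
t: 10.92
tool_pos: [0.5743, -0.1855, 0.3316]
orientation: [-2.299, -2.14, -0.002]
force: [1.2, -0.3, 2.7]
opening: 0.0005
```

```bash
python3 - <<'E'
from h import *
goto([0,-.0619,.1438],np.pi/2)
s=viewer.read_camera("side"); cv2.imwrite("pics/s4.png",cv2.resize(s[100:260,255:455],(750,600),interpolation=cv2.INTER_CUBIC))
E
```

```text
t 10.93 tip local mm [  1.2 -60.9 145.6] phi local 1.572 tilt [ 0.001  0.001 -1.   ] F [ 1.2 -0.3  2.7]
shift mm (present axes) [-1.  -1.2  1.8] yaw 0.001
```

View pics/s4.png

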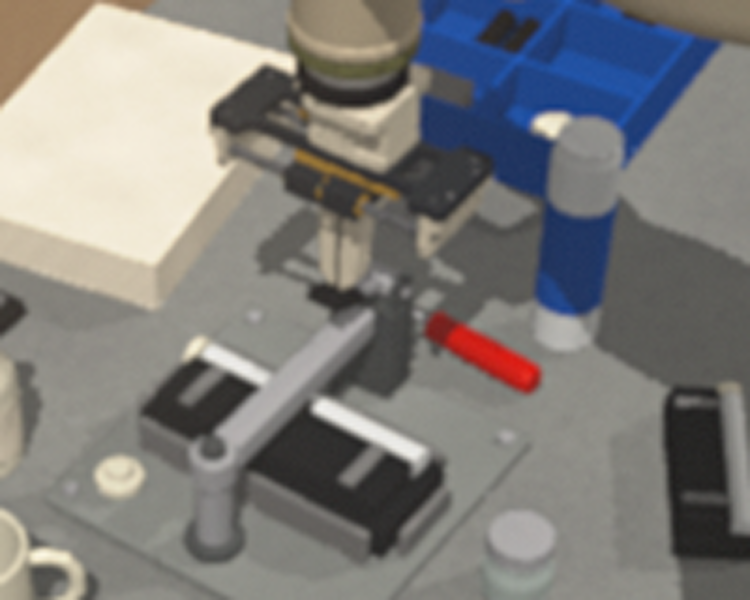

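The fingers are on the grip at (340,290) and the lever is partly down. The strap is still closed at (300,380). I'll press the rest of the way down until the force rises.

Request:
{"op": "apply_moves", "data": {
  "deltas": [
    [0, [1.5, 0, 6], 0],
    [0, [2, 0, 6], 0],
    [0, [1, 0, 6], 0],
    [0, [1, 0, 4], 0],
    [0, [0, 0, 0], 0]
  ]
}}

```text
t: 11.6
tool_pos: [0.5745, -0.1804, 0.3095]
orientation: [-2.299, -2.14, -0.001]
force: [1.3, 1.1, 2.3]
opening: 0.0005
```

Request:
{"op": "apply_moves", "data": {
  "deltas": [
    [0, [0, 0, 2], 0],
    [0, [0, 0, 2], 0],
    [0, [0, 0, 0], 0]
  ]
}}

```text
t: 11.98
tool_pos: [0.5745, -0.1804, 0.3057]
orientation: [-2.299, -2.14, -0.001]
force: [1.0, 3.8, 3.9]
opening: 0.0008
```

Request:
{"op": "apply_moves", "data": {
  "deltas": [
    [0, [0, 0, 1], 0],
    [0, [0, 0, 0], 0]
  ]
}}

```text
t: 12.22
tool_pos: [0.5745, -0.1805, 0.3053]
orientation: [-2.299, -2.14, -0.001]
force: [-1.5, 5.0, 9.1]
opening: 0.0005
```

Request:
{"op": "apply_moves", "data": {
  "deltas": [
    [0, [0, 0, 1], 0],
    [0, [0, 0, 0], 0]
  ]
}}

```text
t: 12.48
tool_pos: [0.5745, -0.1805, 0.3052]
orientation: [-2.299, -2.14, -0.002]
force: [-3.4, 7.2, 13.8]
opening: -0.0001
```

Request:
{"op": "apply_moves", "data": {
  "deltas": [
    [0, [0, 0, 1], 0],
    [0, [0, 0, 0], 0]
  ]
}}

```text
t: 12.72
tool_pos: [0.5745, -0.1804, 0.305]
orientation: [-2.299, -2.14, -0.002]
force: [-6.6, 7.7, 19.0]
opening: 0.0004
```

The fingertips stopped at 0.119 m, which is the height given for lever down, and the force was rising. I'll lift clear and check.

Request:
{"op": "apply_moves", "data": {
  "deltas": [
    [0, [0, 0, -10], 0],
    [0, [0, 0, -40], 0],
    [0, [0, 0, -50], 0],
    [0, [0, 0, -40], 0],
    [0, [0, -40, 0], 0]
  ]
}}

```text
t: 13.35
tool_pos: [0.5357, -0.1788, 0.4467]
orientation: [2.295, 2.136, 0.003]
force: [-0.5, 0.9, 0.0]
opening: -0.0002
```

Request:
{"op": "apply_moves", "data": {
  "deltas": [
    [0, [30, -50, 0], 0],
    [0, [40, -45, 0], 0],
    [0, [40, -40, 0], 0],
    [0, [40, 0, 0], 0],
    [0, [0, 0, 0], 0]
  ]
}}

```text
t: 13.98
tool_pos: [0.4101, -0.0173, 0.4426]
orientation: [2.297, 2.143, 0.0]
force: [-0.3, -0.4, 0.4]
opening: 0.0004
```

```bash
python3 - <<'E'
from h import *
goto([0,0,.2],np.pi/2)
w=viewer.read_camera("wrist"); c=viewer.get_calibration("wrist"); s=viewer.read_camera("side"); t=viewer.read_camera("top")
cv2.imwrite("pics/w5r.png",w)
o=np.zeros((600,800,3),np.uint8); o[:300,:400]=cv2.resize(w,(400,300)); o[:300,400:]=cv2.resize(s[120:270,235:435],(400,300),interpolation=cv2.INTER_CUBIC)
o[300:,:400]=cv2.resize(t[120:345,225:525],(400,300),interpolation=cv2.INTER_CUBIC); cv2.imwrite("pics/c5.png",o)
for L in([0,.095,.104],[0,-.09,.104],[0,-.027,.119],[0,-.067,.119]): print(np.round(proj("",T(q,L),c)*.625),np.round((proj("side",T(q,L))-[235,120])*2+[400,0]),np.round((proj("top",T(q,L))-[225,120])/.75+[0,300]))
E
```

```text
t 13.97 tip local mm [-174.8   94.7  256.6] phi local 1.574 tilt [-0.  0. -1.] F [-0.3 -0.4  0.4]
shift mm (present axes) [-95.4 174.4  56.7] yaw 0.004
[[312. 134.]] [[555. 198.]] [[185. 446.]]
[[296. 232.]] [[634. 120.]] [[307. 454.]]
[[305. 207.]] [[608. 137.]] [[267. 450.]]
[[302. 227.]] [[625. 121.]] [[293. 451.]]
```

View pics/c5.png

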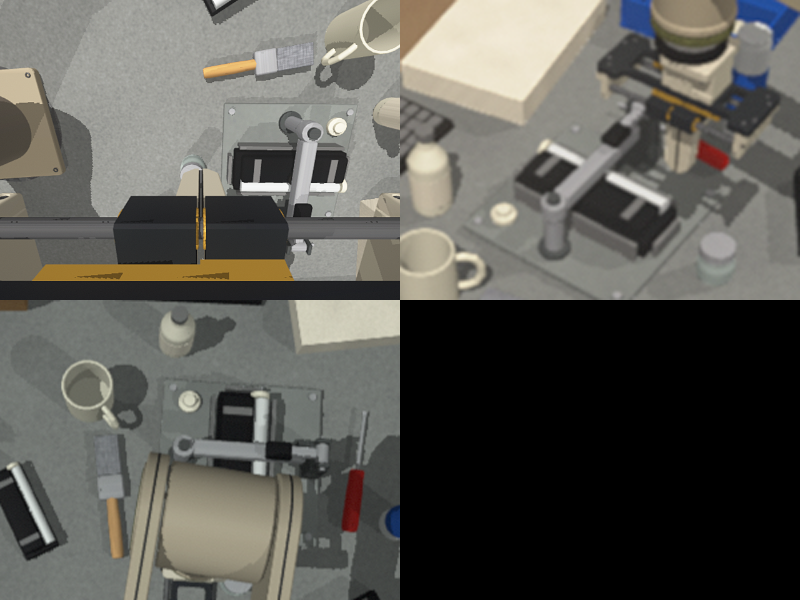

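The top panel shows the strap from (185,446) to (307,454). The black grip lies on it between x of about 266 and 293, exactly where a fully lowered lever is predicted. The side panel agrees, and the objects in view are where they were. I'm handing in.

```bash
python3 -c "
from plant import order
print(order.close_job())"
```

```text
the job is handed in; nothing more can be done
None
```

The job is done and handed in at about 14 s of the 54 s allowed. I swung the strap closed with the closed fingers until it met its stop, then pushed the cam lever down onto it.

**Strap:** the force climbed about 5 N per mm to 18 N along the push (about 21 N in all) while the finger hardly moved. The picture afterwards showed the strap end within about 4 px of its predicted closed position.

**Lever:** the fingertips stopped at 119 mm above the table, the stated height for lever down, with the upward force rising to 19 N. In the last pictures the grip lies on the strap where a fully lowered lever is predicted.

**Other things:** the cartridge and the objects in view looked unmoved. The duster was partly hidden behind the gripper in the last pictures, but nothing came near it. The gripper was clear of everything at hand-in.

**Disagreement:** at the stop the finger stood about 3 mm further than my cradle fit predicted. That is within the error of the fit, which missed some side-view corners by about 2 px. No check failed.

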